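# Swap the tea tin and the spice jar between their stands

## Robot

A 7-joint arm with a two-finger parallel gripper is mounted at the origin on a cart in front of the work surface, level with it; the furniture and walls round the work are solid. World frame = base frame: x ahead of the robot, y to its left, z up, the work surface at z = 0. Lengths are in mm, angles in degrees, forces in N, time in s.
With the tool pointing down it reaches from about 425 to 800 mm from the base axis. Payload 8.3 kg.
Tool frame: the origin (TCP) lies on the front face of the gripper's body, between the roots of the fingers; the fingertips stand 73 mm ahead of it and the grasp point (between the pads) lies 54 mm ahead of it (pinch_z is the distance from the TCP to the grasp point, in mm); z points along the fingers, y is the line along which they close (so a half turn about z gives the same grasp; the last joint's range is limited). The gripper opens to 85 mm and grips with 20 to 120 N. Pads are 22 mm wide; open, the fingers measure 114 mm over their backs; the gripper's body (76 mm by 85 mm) begins 54 mm behind the grasp point. The pads swing forward as they close: fully open they stand 13 mm farther back than shut.
Start: joints at [70.938, 21.967, 0.94, 78.501, -0.361, 79.538, -2.664], TCP at [166.622, -602.367, 303.879] pointing down, gripper open.
Joint ranges: [-169.22, 169.22], [-14.56, 117.87], [-87.37, 89.26], [10.42, 133.3], [-82.24, 262.24], [0.94, 117.77], [-172.7, 172.7]. Speed limits (degrees/s): [136.94, 136.94, 172.46, 172.46, 180, 180, 180].

## Interface

Orientations are given as a 3x3 rotation matrix whose columns are the frame's x, y, z axes.
In Python, from rig import observe, capture, sign_off, regions_of, pinpoint, pinch_z gives the robot as it stands.
- The arm moves only by the tool play_rows, never from a script. Its argument "moves" is a list of rows, each a list of 3 entries, a list of its own where there are three numbers: the turn, a rotation vector about the tool's x, y, z in degrees, then the shift along the tool's x, y, z in m, then the opening, from 0 (shut) to 1 (fully open). A call has 1 to 10 rows; each row is the pose to reach, as a shift and turn from the pose commanded when the call began, along the tool's axes at that moment; what a row does not reach only later rows make up. A row lasts 1/10 s, in which the tool goes at most 50 mm and 8.59 degrees, less where a joint would pass 70% of its speed; a pose out of reach is approached as far as the arm can. A call with a gripper value outside its range is refused whole. The fingers move at their own pace and stop on an object; the grip force is fixed at half the most. Time passes only in rows, so rows that repeat a pose let the fingers close. It gives the time, the measured TCP pose, the force, the opening and the grip force at its end, in the units of the state.
- observe(): the state, without advancing time (a new reading comes with each control period).
- capture(name): name is "scene" or "top"; returns a dict with "color" (384x512x3 uint8, blue, green, red), "fx", "fy", "cx", "cy" (pixels), "position" and "rotation" of the camera in the world. Camera axes: x right, y up, looking along -z (the intrinsics and any distortion apply to the point x, -y, -z); pixel columns grow to the right and rows downward; lengths in mm; the calibration is good to about 2 mm. A picture is of the moment at which its call begins. There is no depth.
- sign_off(): hands the job in; it is judged then, once.
Trained networks look in a picture, given as the dict that the camera call returned (one of the last four; its "shot" number tells which), for a name from the list of things; names that differ only in an ending like _2 or _b are one class to them, and where a whole thing is asked for, a point or a joint stands for the part that bears it (a point fixed in the world has none). Each returns a list of dicts, best first, with "p" (0 to 1); they miss things now and then, are a little off and sometimes report something else, mostly with a low value. They report only what shows in the picture. A call takes as long as a camera call. They do not tell look-alikes from the thing itself.
- regions_of(picture, target): "mask" (384x512 bool, what is visible of it).
- pinpoint(picture, target): "centre" ([x, y, z] in mm, in world coordinates, good to about 4 mm: a listed point, or the origin of a listed thing).
The state is a dict: "clock": time; "joints": joint angles; "joint_velocities": joint speeds; "effort": joint torques, N m; "tool_pos": TCP position; "ee_rot": TCP orientation; "ft_force": force on the tool from outside, world axes, zero at the start; "moment": the same for the moment, N m; "gripper_width": opening from 0.0 (shut) to 1.0 (fully open); "grasp_force": force on a finger pad.
Only numpy, scipy, OpenCV 4.12 (cv2) and the standard library are available. Lean on these libraries where they do the work, as an engineer would, in place of code of your own. Each camera call takes 0.05 s, during which the arm holds its last target. There are 200 camera calls.

## Task

The green tea tin and the gold-capped spice jar stand in each other's wooden stand: swap them. First park the tin upright on the chopping board and let go of it, then put the jar into the narrow stand, and last put the tin into the wide stand, broad face to the open front, so that both end upright, flat on the floor of their stand between its side boards and lips. Tip neither of them over, and leave the mug, the jam jar and the garlic where they are.

Things in the scene. Friction and masses are not known exactly. Their poses are not given: they have to be found in the camera images.
- tin_center (a point): Centre (half-way up) of the loose green metal tea tin, upright: 62 mm long (x), 46 mm wide (y), 80 mm high (z), 0.22 kg; fixed lid with brass seam, white label with brass disc on both broad faces. Gripped across its 62 mm or its 46 mm. It starts in the narrow stand, length along that stand's x, broad faces hidden by the side boards: there fingers reach only its two ends.
- jar_center (a point): Centre (half-way up) of the spice jar: upright round glass jar with a gold-coloured cap (fixed), 42 mm in diameter, 106 mm high, about 0.11 kg, loose; z up, its yaw does not matter. Grip it in its upper half, so that the hand stays clear of the cap. It starts in the wide stand.
- narrow_stand_floor (a point): Middle of the floor, 8 mm above the table, of the fixed light-wood narrow stand: x = through its open front and back, y = from side board to side board, z up. Side boards: 70 mm long (x), 12 mm thick, tops 78 mm above this floor, inner faces at y = -30 and +30 mm. Lips at the front and back: 6 mm above the floor, 8 mm thick, inner faces at x = -38 and +38 mm.
- wide_stand_floor (a point): The same point of the fixed wide stand (wood, axes, heights as the narrow one's). Side boards 60 mm long, 12 mm thick, inner faces at y = -39 and +39 mm; lips' inner faces at x = -30 and +30 mm. The tin fits only with its length along this y, broad faces to front and back; the 8 mm left at its ends are too little for fingers, so it must be held across its 46 mm width. The jar starts here.
- board_top (a point): Middle of the top face of the brown wooden chopping board that lies fixed on the table between the stands: 170 mm along its x, 280 mm along its y, its top 22 mm above the table; free of things at the start.
- mug: Bystander: yellow mug with black handle, 74 mm in diameter (104 mm with handle), 77 mm high; origin under it. Behind the work, leave it alone.
- jam_jar: Bystander: glass jar with white lid and red contents, 64 mm in diameter, 87 mm high; origin at the centre of its underside. Behind the work, leave it alone.
- garlic: Bystander: garlic bulb, 60 mm in diameter, 59 mm high; origin under it. Behind the work, leave it alone.
There are look-alikes about, which are no part of the job. Of the things that look like the part that bears jar_center, the middle-sized one is meant.

How it is judged (in metres and radians):
On the way, in this order (a step that is already met when the one before it is completed fails the run):
1. the tin stands upright on the chopping board, released (x of tin_center in the frame of board_top between -0.085 and 0.085 m and y of tin_center in the frame of board_top between -0.14 and 0.14 m and z of tin_center in the frame of board_top between 0.036 and 0.044 m and angle between tin_center's own z axis and vertical below 0.12 rad and contact force between the fingers and tin below 0.3 N and linear speed of tin below 0.02 m/s), for 0.2 s.
2. the jar stands released in the narrow stand while the tin still stands on the board (all of step 1 and x of jar_center in the frame of narrow_stand_floor between -0.022 and 0.022 m and y of jar_center in the frame of narrow_stand_floor between -0.014 and 0.014 m and z of jar_center in the frame of narrow_stand_floor between 0.049 and 0.057 m and angle between jar_center's own z axis and vertical below 0.12 rad and contact force between the fingers and jar below 0.3 N and linear speed of jar below 0.02 m/s), for 0.2 s.
At the end, for the whole second after the job is handed in: Tin: upright, released, at rest, flat on the wide stand's floor (height within 4 mm), centre within 11 mm front to back and 13 mm sideways of its middle, length along its y within 0.35 rad. Jar: likewise on the narrow stand's floor, within 22 mm front to back and 14 mm sideways (x of tin_center in the frame of wide_stand_floor between -0.011 and 0.011 m and y of tin_center in the frame of wide_stand_floor between -0.013 and 0.013 m and z of tin_center in the frame of wide_stand_floor between 0.036 and 0.044 m and angle between each of tin_center, jar_center's own z axis and vertical below 0.12 rad and contact force between the fingers and tin below 0.3 N and linear speed of each of tin, jar below 0.02 m/s and angle between the x axis of tin_center and the y axis of wide_stand_floor, either way round below 0.35 rad and x of jar_center in the frame of narrow_stand_floor between -0.022 and 0.022 m and y of jar_center in the frame of narrow_stand_floor between -0.014 and 0.014 m and z of jar_center in the frame of narrow_stand_floor between 0.049 and 0.057 m and contact force between the fingers and jar below 0.3 N); the robot touches nothing.
It fails at once if the mug is moved by more than 35 mm (distance of mug from where it was at the start of the episode above 0.035 m).
It fails at once if the jam jar is moved by more than 35 mm (distance of jam_jar from where it was at the start of the episode above 0.035 m).
It fails at once if the garlic is moved by more than 35 mm (distance of garlic from where it was at the start of the episode above 0.035 m).
It fails at once if the tin is tipped by more than 0.7 rad (angle between tin_center's own z axis and vertical above 0.7 rad).
It fails at once if the jar is tipped by more than 0.7 rad (angle between jar_center's own z axis and vertical above 0.7 rad).
It also fails if it takes over 72 s, if anything falls off the work surface, if the arm or the gripper's body presses on something with over 40 N, if the wrist force passes 120 N, or if a joint passes its speed limit or range.

## Working session

There is one attempt and no reset: what is moved stays moved. The work goes in short steps, Python scripts to look and compute and a tool call to move; the robot and the scene stay as the last step left them, time stands still between calls to the robot, and variables do not carry over. Pictures are saved under pics/ and viewed, at most 12 in all, crops included, and the job is handed in when it is done.

Besides the shell and the picture viewer there is one more tool, called after "Request:" by a JSON object that holds its "fn" and its "kwargs", one argument or row to a line. play_rows: Moves the arm, as the interface text tells. Its arguments: {"type":"object","properties":{"moves":{"type":"array"}},"required":["moves"]}

```bash
mkdir -p pics; ls; cat > h.py <<'E'
import numpy as np, cv2
from rig import *
np.set_printoptions(precision=1,suppress=True)
E
python3 - <<'E'
from h import *
s=observe(); print(s['clock'],s['tool_pos'],np.array(s['ee_rot']),pinch_z)
a=capture('scene'); b=capture('top')
cv2.imwrite('pics/a.png',np.hstack([a['color'],b['color']])[:, :] if 0 else cv2.resize(np.vstack([a['color'],b['color']]),(450,675))[:600] if 0 else a['color'])
cv2.imwrite('pics/b.png',b['color'])
for n,c in(('scene',a),('top',b)):
  print(n,c['position'],np.array(c['rotation']).round(2).tolist(),c['fx'],c['fy'],c['cx'],c['cy'],[k for k in c])
  for t in ['tin_center','jar_center','narrow_stand_floor','wide_stand_floor','board_top','mug','jam_jar','garlic']:
    print(t,[(round(d['p'],2),np.array(d['centre']).round(0)) for d in pinpoint(c,t)])
print(observe()['clock'])
E
```

```text
pics
0.0 [ 166.5 -602.   302.9] [[ 1.   0.3 -0. ]
 [ 0.3 -1.   0. ]
 [-0.  -0.  -1. ]] 53.900000000000006
scene [-219.8  351.3  515.8] [[-0.42, 0.43, -0.8], [-0.91, -0.2, 0.37], [0.0, 0.88, 0.47]] 420.4217467322077 420.4217467322077 249.62216546564773 187.52780394755726 ['color', 'fx', 'fy', 'cx', 'cy', 'position', 'rotation', 'shot']
tin_center [(0.76, array([546., 230.,  46.])), (0.47, array([ 496., -248.,   58.]))]
jar_center [(0.81, array([ 388., -156.,   71.])), (0.8, array([ 475., -339.,   34.])), (0.56, array([ 496., -248.,   54.]))]
narrow_stand_floor [(0.85, array([548., 230.,  11.]))]
wide_stand_floor [(0.69, array([711., 234.,  -2.])), (0.58, array([ 501., -236.,    9.]))]
board_top [(0.74, array([497.,  19.,  24.])), (0.43, array([ 501., -239.,    8.]))]
mug [(0.78, array([711.,  65.,  -0.]))]
jam_jar [(0.85, array([716., 232.,  -1.]))]
garlic [(0.58, array([702., -93.,  -0.]))]
top [ 412.6  -22.6 1061.4] [[0.02, 0.99, -0.16], [-1.0, 0.02, -0.01], [-0.0, 0.16, 0.99]] 367.8932946454951 367.8932946454951 257.906046200173 188.6572780312926 ['color', 'fx', 'fy', 'cx', 'cy', 'position', 'rotation', 'shot']
tin_center [(0.65, array([553., 236.,  46.]))]
jar_center [(0.74, array([ 499., -248.,   53.])), (0.66, array([ 474., -343.,   36.])), (0.61, array([ 390., -158.,   72.]))]
narrow_stand_floor [(0.67, array([548., 235.,   8.]))]
wide_stand_floor [(0.56, array([ 504., -235.,    3.]))]
board_top []
mug [(0.96, array([712.,  67.,   5.]))]
jam_jar [(0.88, array([708., 229.,  -0.]))]
garlic [(0.8, array([707., -91.,   4.])), (0.68, array([548., 229.,   6.]))]
0.9
```

View pics/a.png

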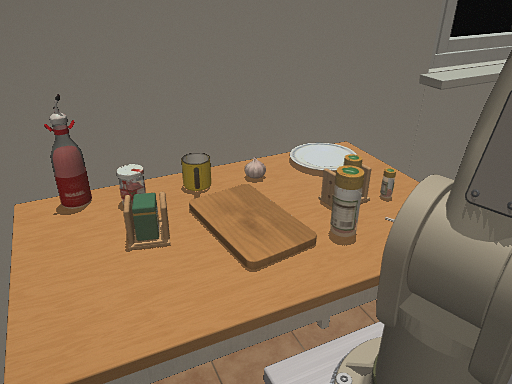

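View pics/b.png

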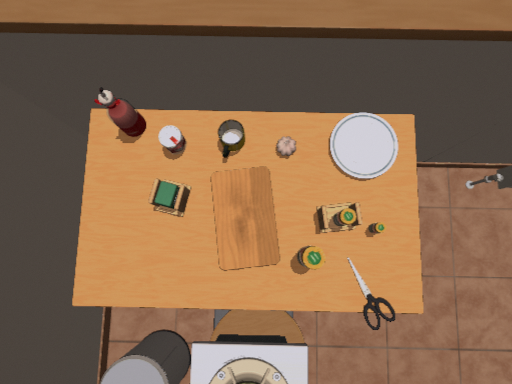

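```bash
cat >> h.py <<'E'
def proj(c,P):
    P=np.atleast_2d(P).astype(float); q=(P-np.array(c['position']))@np.array(c['rotation'])
    return np.c_[c['cx']+c['fx']*q[:,0]/-q[:,2], c['cy']+c['fy']*q[:,1]/q[:,2]]
def rect(c,x0,y0,z,half=80,s=2.4):
    "world-aligned view of plane z: up=+x, left=+y"
    n=int(2*half*s); w=np.array([[x0+half,y0+half,z],[x0+half,y0-half,z],[x0-half,y0-half,z],[x0-half,y0+half,z]])
    H=cv2.getPerspectiveTransform(proj(c,w).astype(np.float32),np.float32([[0,0],[n,0],[n,n],[0,n]]))
    im=cv2.warpPerspective(c['color'],H,(n,n),flags=cv2.INTER_CUBIC)
    for k in range(-half,half+1,20):
        p=int((half-k)*s); cv2.putText(im,str(x0+k),(0,p),0,.35,(255,255,255),1); cv2.putText(im,str(y0+k),(p-10,n-3),0,.35,(255,255,255),1)
        cv2.line(im,(0,p),(6,p),(255,)*3,1); cv2.line(im,(p,n),(p,n-6),(255,)*3,1)
    return im
def maskpoly(c,name,z,near):
    "min-area rectangle of the mask back-projected to plane z"
    out=[]
    for d in regions_of(c,name):
        v,u=np.nonzero(d['mask'])
        if len(u)<8: continue
        r=np.c_[(u-c['cx'])/c['fx'],-(v-c['cy'])/c['fy'],-np.ones(len(u))]@np.array(c['rotation']).T
        o=np.array(c['position']); X=o+r*((z-o[2])/r[:,2])[:,None]
        out.append((round(d['p'],2),len(u),cv2.minAreaRect(X[:,:2].astype(np.float32))))
    return out
E
python3 - <<'E'
from h import *
b=capture('top')
cv2.imwrite('pics/c.png',np.hstack([rect(b,548,233,86),rect(b,503,-236,86)]))
print(maskpoly(b,'tin_center',88,0)); print(maskpoly(b,'jar_center',114,0))
E
```

```text
[(0.79, 499, ((546.4867553710938, 229.5216522216797), (56.84366989135742, 66.72273254394531), 76.9314193725586))]
[(0.87, 343, ((492.5882873535156, -237.37681579589844), (42.913841247558594, 61.847503662109375), 25.75175666809082)), (0.7, 171, ((467.5813293457031, -320.58660888671875), (28.045103073120117, 43.8420295715332), 1.1727986335754395)), (0.65, 514, ((389.86175537109375, -151.660400390625), (54.767337799072266, 68.4728012084961), 1.1823089122772217)), (0.45, 579, ((690.535400390625, 216.870849609375), (84.58859252929688, 58.47603988647461), 46.46361541748047))]
```

View pics/c.png

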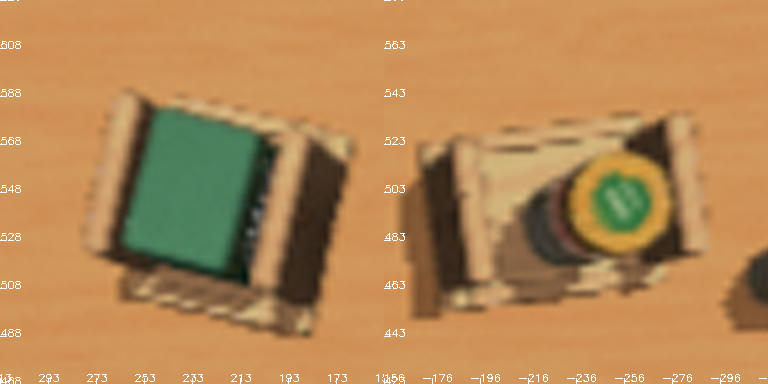

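```bash
cat >> h.py <<'E'
def R2(a): a=np.radians(a); return np.array([[np.cos(a),-np.sin(a)],[np.sin(a),np.cos(a)]])
def stand_lines(p,hx,iy,t=12,z=86):
    L=[]
    for s in(1,-1):
        q=np.array([[hx,s*iy],[hx,s*(iy+t)],[-hx,s*(iy+t)],[-hx,s*iy]])@R2(p[2]).T+p[:2]
        L+= [(np.r_[q[i],z],np.r_[q[(i+1)%4],z]) for i in range(4)]
    return L
def tin_lines(p,z): 
    q=np.array([[31,23],[31,-23],[-31,-23],[-31,23]])@R2(p[2]).T+p[:2]
    return [(np.r_[q[i],z],np.r_[q[(i+1)%4],z]) for i in range(4)]
def fit(cams,lines,p0):
    from scipy.optimize import differential_evolution
    G=[]
    for c in cams:
        g=cv2.GaussianBlur(c['color'],(0,0),.8).astype(np.float32)
        gx=cv2.Sobel(g,-1,1,0);gy=cv2.Sobel(g,-1,0,1); m=np.sqrt((gx**2+gy**2).sum(2)); G.append(np.minimum(m,np.percentile(m,98)))
    t=np.linspace(.05,.95,25)[:,None]
    def cost(p):
        P=np.vstack([a+(b-a)*t for a,b in lines(p)]); s=0
        for c,g in zip(cams,G):
            q=proj(c,P).astype(np.float32); s-=cv2.remap(g,q[None,:,0],q[None,:,1],cv2.INTER_LINEAR).mean()/g.max()
        return s
    r=differential_evolution(cost,[(p0[0]-10,p0[0]+10),(p0[1]-10,p0[1]+10),(p0[2]-10,p0[2]+10)],seed=1,tol=1e-6)
    return r.x,r.fun
def go(x,y,z,yaw,name=''):
    "pinch point to x,y,z (mm), tool y axis at world yaw (deg, mod 180): prints turn about tool z and tool shift (m)"
    s=observe(); R=np.array(s['ee_rot']); d=R.T@(np.array([x,y,z+pinch_z])-np.array(s['tool_pos']))/1000
    cur=np.degrees(np.arctan2(R[1,1],R[0,1])); t=-((yaw-cur+90)%180-90)
    print(name,'turn z %.1f'%t,'shift',d.round(4),'cur yaw %.1f'%cur,'q7 %.0f'%s['joints'][6],'tilt',(R[:2,2]*57.3).round(2))
E
python3 - <<'E'
from h import *
b=capture('top');a=capture('scene')
im=b['color'].copy(); im=cv2.resize(im,None,fx=4,fy=4,interpolation=cv2.INTER_CUBIC); ia=cv2.resize(a['color'],None,fx=4,fy=4,interpolation=cv2.INTER_CUBIC)
for nm,l,p0 in (('N',lambda p:stand_lines(p,35,30),(548.8,230.7,-12)),('W',lambda p:stand_lines(p,30,39),(500.5,-238,7)),('T',lambda p:tin_lines(p,88),(549,233,-16))):
    for cams in ([b],[a],[b,a]): r=fit(cams,l,p0); print(nm,r)
    for A,B in l(r[0]):
        for c,i in((b,im),(a,ia)):
            q=((proj(c,np.array([A,B]))+.5)*4).astype(int); cv2.line(i,tuple(map(int,q[0])),tuple(map(int,q[1])),(255,0,255),1)
cv2.imwrite('pics/d.png',np.vstack([np.hstack([im[680:940,540:840],im[760:1020,1220:1520]]),np.hstack([ia[740:1000,460:760],ia[580:840,1250:1550]])]))
go(460,-150,250,-10); go(549,233,160,-16)
print(np.array([[450,-150]]))
E
```

```text
N (array([542.5, 220.8, -13.6]), np.float64(-0.789402186870575))
N (array([544.2, 231.4, -12.8]), np.float64(-0.6929087042808533))
N (array([544.1, 231.4, -13.4]), np.float64(-1.3765404224395752))
W (array([ 496.3, -228. ,    8.2]), np.float64(-0.8662691712379456))
W (array([ 507.8, -236.7,   17. ]), np.float64(-0.6788157820701599))
W (array([ 496.9, -228. ,    8.1]), np.float64(-1.4568194150924683))
T (array([550.9, 236.5, -13.2]), np.float64(-0.7999561429023743))
T (array([545.9, 232. , -13.3]), np.float64(-0.741567075252533))
T (array([548.2, 233.5, -19. ]), np.float64(-1.4036144018173218))
 turn z -64.5 shift [ 0.4 -0.4  0. ] cur yaw -74.5 q7 -3 tilt [0. 0.]
 turn z -58.5 shift [ 0.6 -0.7  0.1] cur yaw -74.5 q7 -3 tilt [0. 0.]
[[ 450 -150]]
```

View pics/d.png

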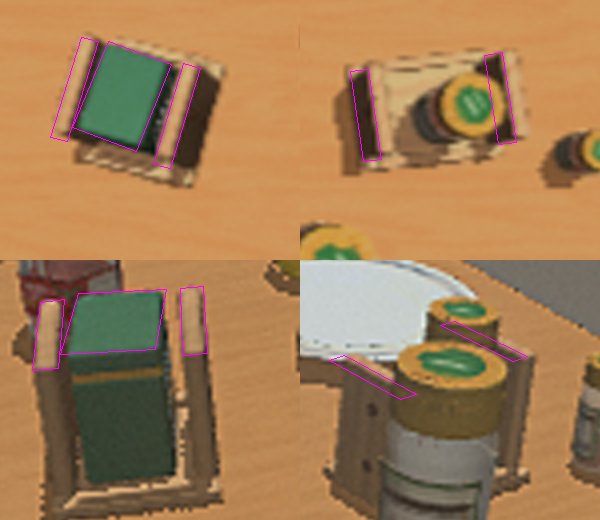

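```bash
sed -i 's/d.round(4),/[round(float(v),4) for v in d],/' h.py; python3 -c "
from h import *
go(470,-150,240,-10); go(549,234,160,-16)"
```

```text
turn z -64.5 shift [0.413, -0.3551, 0.01] cur yaw -74.5 q7 -3 tilt [0. 0.]
 turn z -58.5 shift [0.5915, -0.7041, 0.0901] cur yaw -74.5 q7 -3 tilt [0. 0.]
```

Request:
{"fn": "play_rows", "kwargs": {
  "moves": [
    [[0, 0, -30], [0.2, -0.17, 0.005], 1],
    [[0, 0, -60], [0.413, -0.355, 0.01], 1],
    [[0, 0, -60], [0.413, -0.355, 0.01], 1],
    [[0, 0, -60], [0.413, -0.355, 0.01], 1],
    [[0, 0, -60], [0.413, -0.355, 0.01], 1],
    [[0, 0, -60], [0.413, -0.355, 0.01], 1],
    [[0, 0, -60], [0.413, -0.355, 0.01], 1],
    [[0, 0, -60], [0.413, -0.355, 0.01], 1],
    [[0, 0, -60], [0.413, -0.355, 0.01], 1],
    [[0, 0, -60], [0.413, -0.355, 0.01], 1]
  ]
}}

```text
clock: 2.15
tool_pos: [445.9, -185.5, 295.2]
ee_rot: [[0.251, 0.968, 0.001], [0.968, -0.251, -0.001], [-0.0, 0.001, -1.0]]
ft_force: [0.8, -1.0, 0.3]
gripper_width: 0.996
grasp_force: 0.0
```

```bash
python3 -c "
from h import *
go(549,234,160,-16)"
```

```text
turn z 1.4 shift [0.432, -0.0058, 0.0811] cur yaw -14.6 q7 2 tilt [ 0.1 -0. ]
```

Request:
{"fn": "play_rows", "kwargs": {
  "moves": [
    [[0, 0, 1.4], [0.432, -0.006, 0.08], 1],
    [[0, 0, 1.4], [0.432, -0.006, 0.08], 1],
    [[0, 0, 1.4], [0.432, -0.006, 0.08], 1],
    [[0, 0, 1.4], [0.432, -0.006, 0.08], 1],
    [[0, 0, 1.4], [0.432, -0.006, 0.08], 1],
    [[0, 0, 1.4], [0.432, -0.006, 0.08], 1],
    [[0, 0, 1.4], [0.432, -0.006, 0.08], 1],
    [[0, 0, 1.4], [0.432, -0.006, 0.08], 1],
    [[0, 0, 1.4], [0.432, -0.006, 0.08], 1],
    [[0, 0, 1.4], [0.432, -0.006, 0.08], 1]
  ]
}}

```text
clock: 3.15
tool_pos: [546.1, 239.2, 213.5]
ee_rot: [[0.267, 0.964, -0.002], [0.964, -0.267, 0.004], [0.003, -0.003, -1.0]]
ft_force: [-0.3, 1.0, -0.2]
gripper_width: 1.001
grasp_force: 0.0
```

```bash
python3 -c "
from h import *
go(549,234,60,-16)
b=capture('top');a=capture('scene')
r=rect(a,549,234,88,60,3)
cv2.imwrite('pics/e.png',np.hstack([rect(b,549,234,88,60,3),r]))
for c in (a,b):
  print([(d['p'],d['centre']) for d in pinpoint(c,'tin_center')])
print(fit([b],lambda p:tin_lines(p,88),(549,233,-16)))"
```

```text
turn z 0.5 shift [-0.0045, 0.0045, 0.0996] cur yaw -15.5 q7 -55 tilt [-0.1  0.2]
[(0.96, [547.6, 230.0, 48.0])]
[(0.66, [552.7, 235.0, 48.4])]
(array([546.1, 224.3, -16.4]), np.float64(-0.6639670729637146))
```

View pics/e.png

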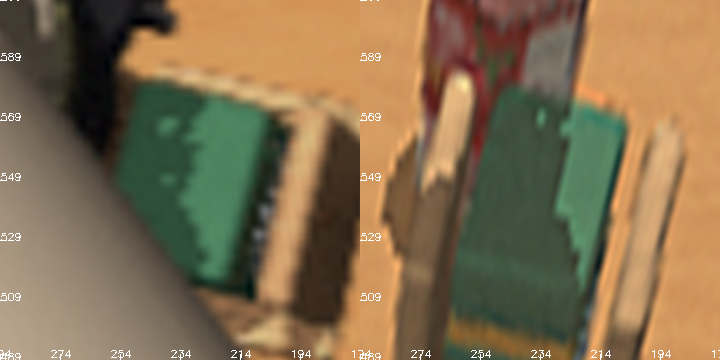

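Request:
{"fn": "play_rows", "kwargs": {
  "moves": [
    [[0, 0, 0], [0, 0, 0.015], 1],
    [[0, 0, 0], [0, 0, 0.03], 1],
    [[0, 0, 0], [0, 0, 0.045], 1],
    [[0, 0, 0], [0, 0, 0.06], 1],
    [[0, 0, 0], [0, 0, 0.06], 1],
    [[0, 0, 0], [0, 0, 0.06], 1]
  ]
}}

```text
clock: 3.95
tool_pos: [547.6, 232.4, 154.2]
ee_rot: [[0.274, 0.962, -0.001], [0.962, -0.274, -0.0], [-0.0, -0.001, -1.0]]
ft_force: [0.4, 0.6, 0.7]
gripper_width: 1.001
grasp_force: 0.0
```

```bash
python3 -c "
from h import *
go(549,234,60,-16)
a=capture('scene')
cv2.imwrite('pics/f.png',cv2.resize(a['color'][120:260,70:230],None,fx=4,fy=4,interpolation=cv2.INTER_CUBIC))"
```

```text
turn z 0.1 shift [0.002, 0.001, 0.0403] cur yaw -15.9 q7 -57 tilt [-0.1 -0. ]
```

View pics/f.png

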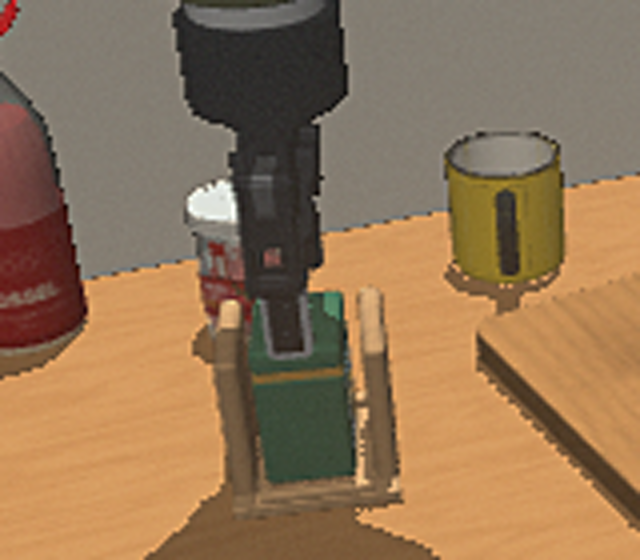

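Request:
{"fn": "play_rows", "kwargs": {
  "moves": [
    [[0, 0, 0], [0.001, 0.001, 0.01], 1],
    [[0, 0, 0], [0.001, 0.001, 0.02], 1],
    [[0, 0, 0], [0.001, 0.001, 0.03], 1],
    [[0, 0, 0], [0.001, 0.001, 0.04], 1],
    [[0, 0, 0], [0.001, 0.001, 0.04], 1],
    [[0, 0, 0], [0.001, 0.001, 0.04], 0.6],
    [[0, 0, 0], [0.001, 0.001, 0.04], 0.6],
    [[0, 0, 0], [0.001, 0.001, 0.04], 0.6],
    [[0, 0, 0], [0.001, 0.001, 0.04], 0.6],
    [[0, 0, 0], [0.001, 0.001, 0.04], 0.6]
  ]
}}

```text
clock: 5.0
tool_pos: [549.4, 233.4, 115.4]
ee_rot: [[0.275, 0.962, 0.001], [0.962, -0.275, 0.001], [0.001, 0.001, -1.0]]
ft_force: [-0.5, -0.3, 5.1]
gripper_width: 0.722
grasp_force: 65.4
```

Request:
{"fn": "play_rows", "kwargs": {
  "moves": [
    [[0, 0, 0], [0, 0, -0.02], 0.6],
    [[0, 0, 0], [0, 0, -0.04], 0.6],
    [[0, 0, 0], [0, 0, -0.06], 0.6],
    [[0, 0, 0], [0, 0, -0.08], 0.6],
    [[0, 0, 0], [0, 0, -0.1], 0.6],
    [[0, 0, 0], [0, 0, -0.11], 0.6],
    [[0, 0, 0], [0, 0, -0.11], 0.6],
    [[0, 0, 0], [0, 0, -0.11], 0.6]
  ]
}}

```text
clock: 5.8
tool_pos: [548.8, 232.8, 223.8]
ee_rot: [[0.275, 0.962, -0.001], [0.962, -0.275, -0.001], [-0.001, -0.001, -1.0]]
ft_force: [0.4, -0.6, -1.6]
gripper_width: 0.723
grasp_force: 65.4
```

```bash
python3 -c "
from h import *
go(500,20,130,-16);s=observe();print(s['gripper_width'],s['grasp_force'])
b=capture('top');
print([(d['p'],d['centre']) for d in pinpoint(b,'board_top')])
N=fit([b],lambda p:stand_lines(p,35,30),(547,231,-13));print(N)
cv2.imwrite('pics/g.png',rect(b,495,19,22,180,1.6))
"
```

```text
turn z 0.1 shift [-0.218, 0.0116, 0.0401] cur yaw -15.9 q7 -55 tilt [-0.1 -0. ]
0.7228714309931579 65.38885474205017
[(0.77, [497.0, 23.7, 20.3]), (0.75, [709.5, 231.8, 0.1]), (0.74, [550.3, 235.8, 153.3])]
(array([539.7, 221. ,  -9.5]), np.float64(-0.5449187755584717))
```

View pics/g.png

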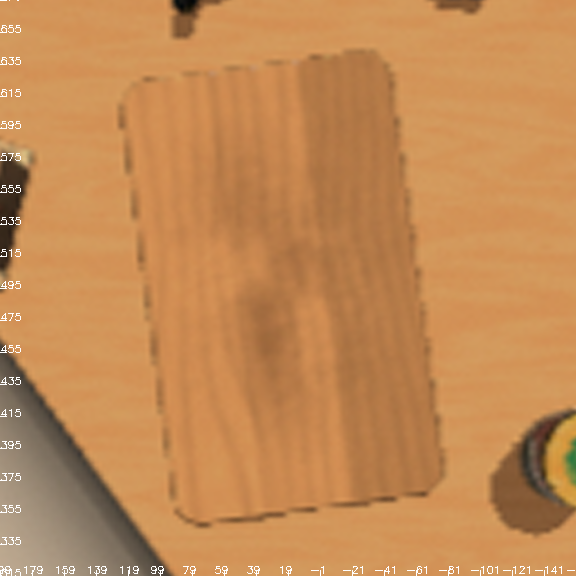

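Request:
{"fn": "play_rows", "kwargs": {
  "moves": [
    [[0, 0, 0], [-0.03, 0.002, 0], 0.6],
    [[0, 0, 0], [-0.07, 0.004, 0], 0.6],
    [[0, 0, 0], [-0.11, 0.006, 0], 0.6],
    [[0, 0, 0], [-0.15, 0.008, 0.01], 0.6],
    [[0, 0, 0], [-0.19, 0.01, 0.03], 0.6],
    [[0, 0, 0], [-0.218, 0.012, 0.05], 0.6],
    [[0, 0, 0], [-0.218, 0.012, 0.07], 0.6],
    [[0, 0, 0], [-0.218, 0.012, 0.08], 0.6],
    [[0, 0, 0], [-0.218, 0.012, 0.085], 0.6],
    [[0, 0, 0], [-0.218, 0.012, 0.085], 0.6]
  ]
}}

```text
clock: 6.9
tool_pos: [500.5, 21.3, 139.3]
ee_rot: [[0.273, 0.962, -0.001], [0.962, -0.273, 0.001], [0.001, -0.001, -1.0]]
ft_force: [0.3, 0.5, -1.7]
gripper_width: 0.715
grasp_force: 65.4
```

```bash
python3 -c "
from h import *
go(500,20,75,-16);
b=capture('top');a=capture('scene')
print([[(d['p'],d['centre']) for d in pinpoint(c,'tin_center')] for c in (a,b)])
for z in (105,):
  print(fit([a],lambda p:tin_lines(p,z),(500,20,-16)))
l=lambda p:tin_lines(p[:2].tolist()+[-16],p[2])
"
```

```text
turn z 0.2 shift [-0.0014, -0.0001, 0.0104] cur yaw -15.8 q7 -33 tilt [-0.1  0.1]
[[(0.62, [501.0, 14.4, 69.2]), (0.4, [546.4, 233.0, 8.6])], []]
(array([493.1,  24. , -11.9]), np.float64(-0.4306836724281311))
```

Request:
{"fn": "play_rows", "kwargs": {
  "moves": [
    [[0, 0, 0], [0, 0, 0.003], 0.6],
    [[0, 0, 0], [0, 0, 0.006], 0.6],
    [[0, 0, 0], [0, 0, 0.008], 0.6],
    [[0, 0, 0], [0, 0, 0.009], 0.6],
    [[0, 0, 0], [0, 0, 0.009], 0.6]
  ]
}}

```text
clock: 7.6
tool_pos: [500.6, 20.2, 130.5]
ee_rot: [[0.275, 0.962, -0.0], [0.962, -0.275, 0.0], [0.0, -0.0, -1.0]]
ft_force: [1.3, -0.2, -2.2]
gripper_width: 0.717
grasp_force: 65.4
```

Request:
{"fn": "play_rows", "kwargs": {
  "moves": [
    [[0, 0, 0], [0, 0, 0.001], 0.6],
    [[0, 0, 0], [0, 0, 0.002], 0.6],
    [[0, 0, 0], [0, 0, 0.002], 0.6]
  ]
}}

```text
clock: 7.9
tool_pos: [500.9, 20.2, 129.5]
ee_rot: [[0.275, 0.962, 0.0], [0.962, -0.275, -0.0], [-0.0, 0.0, -1.0]]
ft_force: [-3.5, -0.9, 6.8]
gripper_width: 0.723
grasp_force: 66.4
```

Request:
{"fn": "play_rows", "kwargs": {
  "moves": [
    [[0, 0, 0], [0, 0, 0], 1],
    [[0, 0, 0], [0, 0, 0], 1],
    [[0, 0, 0], [0, 0, 0], 1],
    [[0, 0, 0], [0, 0, 0], 1],
    [[0, 0, 0], [0, 0, -0.02], 1],
    [[0, 0, 0], [0, 0, -0.06], 1],
    [[0, 0, 0], [0, 0, -0.1], 1],
    [[0, 0, 0], [0, 0, -0.13], 1],
    [[0, 0, 0], [0, 0, -0.13], 1],
    [[0, 0, 0], [0, 0, -0.13], 1]
  ]
}}

```text
clock: 8.9
tool_pos: [500.9, 20.2, 259.1]
ee_rot: [[0.275, 0.962, 0.001], [0.962, -0.275, -0.0], [0.0, 0.001, -1.0]]
ft_force: [-0.5, -0.5, 0.1]
gripper_width: 0.999
grasp_force: 0.0
```

```bash
python3 -c "
from h import *
go(497,-248,190,7);print(observe()['gripper_width'])
b=capture('top');a=capture('scene')
print([[(d['p'],d['centre']) for d in pinpoint(c,'jar_center')] for c in (a,b)])
"
```

```text
turn z -22.9 shift [-0.2589, 0.0699, 0.0153] cur yaw -15.9 q7 -28 tilt [ 0.1 -0. ]
0.9991926823942286
[[(0.9, [472.7, -339.6, 34.5]), (0.74, [390.8, -158.3, 70.2]), (0.64, [496.0, -247.1, 56.5])], [(0.78, [497.1, -246.5, 55.9]), (0.75, [388.3, -154.5, 73.2]), (0.73, [473.1, -342.8, 39.3])]]
```

Request:
{"fn": "play_rows", "kwargs": {
  "moves": [
    [[0, 0, -5], [-0.04, 0.01, 0], 1],
    [[0, 0, -12], [-0.08, 0.02, 0], 1],
    [[0, 0, -18], [-0.12, 0.032, 0], 1],
    [[0, 0, -23], [-0.16, 0.043, 0], 1],
    [[0, 0, -23], [-0.2, 0.054, 0.005], 1],
    [[0, 0, -23], [-0.24, 0.065, 0.01], 1],
    [[0, 0, -23], [-0.259, 0.07, 0.015], 1],
    [[0, 0, -23], [-0.259, 0.07, 0.015], 1],
    [[0, 0, -23], [-0.259, 0.07, 0.015], 1]
  ]
}}

```text
clock: 10.0
tool_pos: [496.8, -247.3, 242.8]
ee_rot: [[-0.123, 0.992, -0.001], [0.992, 0.123, 0.002], [0.002, -0.001, -1.0]]
ft_force: [-0.3, 0.8, 0.4]
gripper_width: 1.003
grasp_force: 0.0
```

```bash
python3 -c "
from h import *
go(497,-247.5,95,7)"
```

```text
turn z 0.1 shift [-0.0004, 0.0003, 0.0939] cur yaw 7.1 q7 22 tilt [-0.1  0.1]
```

Request:
{"fn": "play_rows", "kwargs": {
  "moves": [
    [[0, 0, 0], [0, 0, 0.03], 1],
    [[0, 0, 0], [0, 0, 0.055], 1],
    [[0, 0, 0], [0, 0, 0.075], 1],
    [[0, 0, 0], [0, 0, 0.09], 1],
    [[0, 0, 0], [0, 0, 0.098], 1],
    [[0, 0, 0], [0, 0, 0.098], 1],
    [[0, 0, 0], [0, 0, 0.098], 0.6],
    [[0, 0, 0], [0, 0, 0.098], 0.45],
    [[0, 0, 0], [0, 0, 0.098], 0.4],
    [[0, 0, 0], [0, 0, 0.098], 0.4]
  ]
}}

```text
clock: 11.0
tool_pos: [497.5, -248.4, 146.8]
ee_rot: [[-0.123, 0.992, 0.002], [0.992, 0.123, -0.001], [-0.001, 0.002, -1.0]]
ft_force: [0.8, -0.2, 4.4]
gripper_width: 0.466
grasp_force: 60.5
```

Request:
{"fn": "play_rows", "kwargs": {
  "moves": [
    [[0, 0, 0], [0, 0, 0], 0.4],
    [[0, 0, 0], [0, 0, 0], 0.4],
    [[0, 0, 0], [0, 0, 0], 0.4]
  ]
}}

```text
clock: 11.3
tool_pos: [497.6, -248.3, 146.8]
ee_rot: [[-0.123, 0.992, 0.002], [0.992, 0.123, -0.001], [-0.001, 0.002, -1.0]]
ft_force: [-0.1, 0.4, 6.6]
gripper_width: 0.466
grasp_force: 60.6
```

Request:
{"fn": "play_rows", "kwargs": {
  "moves": [
    [[0, 0, 0], [0, 0, -0.01], 0.4],
    [[0, 0, 0], [0, 0, -0.025], 0.4],
    [[0, 0, 0], [0, 0, -0.045], 0.4],
    [[0, 0, 0], [0, 0, -0.07], 0.4],
    [[0, 0, 0], [0, 0, -0.095], 0.4],
    [[0, 0, 0], [0, 0, -0.12], 0.4],
    [[0, 0, 0], [0, 0, -0.14], 0.4],
    [[0, 0, 0], [0, 0, -0.145], 0.4],
    [[0, 0, 0], [0, 0, -0.145], 0.4],
    [[0, 0, 0], [0, 0, -0.145], 0.4]
  ]
}}

```text
clock: 12.3
tool_pos: [496.4, -247.9, 289.8]
ee_rot: [[-0.123, 0.992, -0.001], [0.992, 0.123, 0.001], [0.001, -0.001, -1.0]]
ft_force: [-0.5, 0.5, -2.4]
gripper_width: 0.471
grasp_force: 60.6
```

```bash
python3 -c "
from h import *
go(547,231,235,-13)
a=capture('scene');b=capture('top')
print([[(round(d['p'],2),np.round(d['centre'])) for d in pinpoint(c,t)] for c in (a,b) for t in ('tin_center','jar_center','narrow_stand_floor','wide_stand_floor')])
cv2.imwrite('pics/i.png',np.hstack([rect(b,546,231,86),cv2.resize(a['color'],(512,384))])[:, :800])
N=lambda p:stand_lines(p,35,30)
for c in ([a],[b],[a,b]): print(fit(c,N,(547,231,-13)))
"
```

```text
turn z 20.1 shift [0.4691, 0.1091, 0.0012] cur yaw 7.1 q7 23 tilt [-0.1  0. ]
[[(0.59, array([502.,  17.,  59.]))], [(0.83, array([ 498., -246.,  199.])), (0.71, array([ 472., -341.,   36.])), (0.56, array([ 391., -157.,   73.]))], [(0.83, array([544., 233.,   9.]))], [(0.81, array([ 500., -240.,    5.])), (0.46, array([713.,  67.,   3.]))], [(0.9, array([507.,  22.,  59.]))], [(0.98, array([ 389., -157.,   73.])), (0.69, array([ 498., -247.,  198.])), (0.46, array([ 505., -235.,    6.]))], [(0.93, array([548., 227.,   9.]))], [(0.64, array([ 503., -236.,    4.]))]]
(array([544.3, 231.5, -12.8]), np.float64(-0.673970103263855))
(array([542.3, 221. , -13.7]), np.float64(-0.76348477602005))
(array([544.4, 231.1, -12.8]), np.float64(-1.2176902294158936))
```

View pics/i.png

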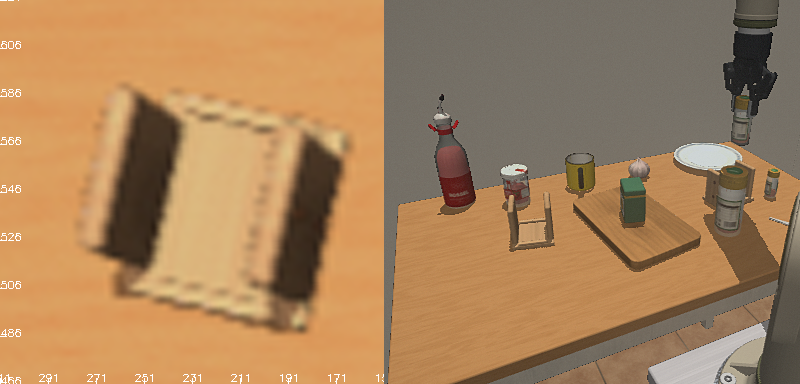

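Request:
{"fn": "play_rows", "kwargs": {
  "moves": [
    [[0, 0, 2], [0.025, 0.006, 0], 0.4],
    [[0, 0, 6], [0.07, 0.016, 0], 0.4],
    [[0, 0, 10], [0.115, 0.027, 0], 0.4],
    [[0, 0, 14], [0.16, 0.037, 0], 0.4],
    [[0, 0, 18], [0.205, 0.048, 0], 0.4],
    [[0, 0, 20], [0.25, 0.058, 0], 0.4],
    [[0, 0, 20], [0.295, 0.069, 0], 0.4],
    [[0, 0, 20], [0.34, 0.079, 0], 0.4],
    [[0, 0, 20], [0.385, 0.09, 0], 0.4],
    [[0, 0, 20], [0.41, 0.095, 0], 0.4]
  ]
}}

```text
clock: 13.8
tool_pos: [540.0, 175.1, 291.0]
ee_rot: [[0.22, 0.976, 0.0], [0.976, -0.22, 0.002], [0.002, -0.0, -1.0]]
ft_force: [0.5, 0.0, -2.2]
gripper_width: 0.472
grasp_force: 60.7
```

Request:
{"fn": "play_rows", "kwargs": {
  "moves": [
    [[0, 0, 0], [0.02, 0, 0], 0.4],
    [[0, 0, 0], [0.04, 0, 0], 0.4],
    [[0, 0, 0], [0.05, 0, 0], 0.4],
    [[0, 0, 0], [0.05, 0, 0], 0.4],
    [[0, 0, 0], [0.05, 0, 0], 0.4]
  ]
}}

```text
clock: 14.3
tool_pos: [552.1, 218.4, 290.6]
ee_rot: [[0.224, 0.974, -0.0], [0.974, -0.224, -0.001], [-0.001, -0.0, -1.0]]
ft_force: [0.7, -0.0, -2.4]
gripper_width: 0.47
grasp_force: 60.7
```

```bash
python3 -c "
from h import *
go(547,231,93,-13)"
```

```text
turn z 0.0 shift [0.0112, -0.0078, 0.1437] cur yaw -13.0 q7 -49 tilt [-0. -0.]
```

Request:
{"fn": "play_rows", "kwargs": {
  "moves": [
    [[0, 0, 0], [0.011, -0.008, 0.01], 0.4],
    [[0, 0, 0], [0.011, -0.008, 0.03], 0.4],
    [[0, 0, 0], [0.011, -0.008, 0.05], 0.4],
    [[0, 0, 0], [0.011, -0.008, 0.055], 0.4],
    [[0, 0, 0], [0.011, -0.008, 0.055], 0.4],
    [[0, 0, 0], [0.011, -0.008, 0.055], 0.4]
  ]
}}

```text
clock: 14.9
tool_pos: [546.8, 231.9, 236.5]
ee_rot: [[0.224, 0.975, 0.001], [0.975, -0.224, 0.0], [0.001, 0.001, -1.0]]
ft_force: [0.5, -0.9, -2.0]
gripper_width: 0.469
grasp_force: 60.7
```

```bash
python3 -c "
from h import *
go(547,231,93,-13)
a=capture('scene')
print([(round(d['p'],2),np.round(d['centre'])) for t in ('tin_center','jar_center') for d in pinpoint(a,t)])
cv2.imwrite('pics/j.png',cv2.resize(a['color'][120:260,70:230],None,fx=4,fy=4,interpolation=cv2.INTER_CUBIC))"
```

```text
turn z 0.0 shift [-0.0009, 0.0003, 0.0896] cur yaw -13.0 q7 -52 tilt [0.1 0. ]
[(0.96, array([497.,  14.,  62.])), (0.92, array([ 392., -159.,   74.])), (0.8, array([ 475., -339.,   35.])), (0.67, array([544., 236., 144.]))]
```

View pics/j.png

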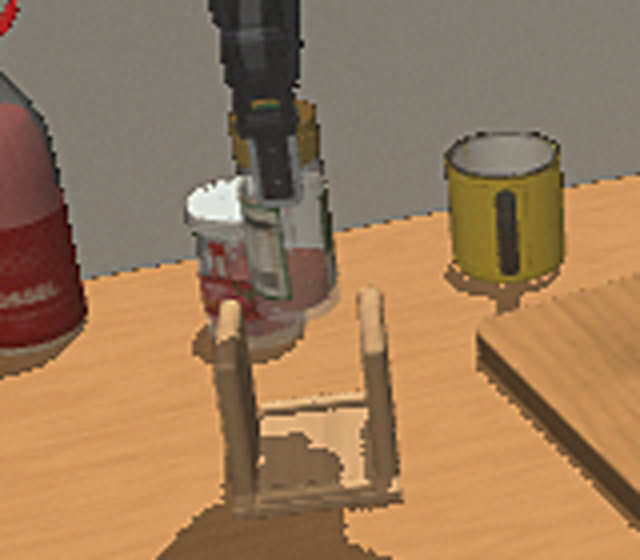

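Request:
{"fn": "play_rows", "kwargs": {
  "moves": [
    [[0, 0, 0], [-0.003, 0, 0.02], 0.4],
    [[0, 0, 0], [-0.003, 0, 0.03], 0.4],
    [[0, 0, 0], [-0.003, 0, 0.04], 0.4],
    [[0, 0, 0], [-0.003, 0, 0.05], 0.4],
    [[0, 0, 0], [-0.003, 0, 0.06], 0.4],
    [[0, 0, 0], [-0.003, 0, 0.07], 0.4],
    [[0, 0, 0], [-0.003, 0, 0.08], 0.4],
    [[0, 0, 0], [-0.003, 0, 0.085], 0.4],
    [[0, 0, 0], [-0.003, 0, 0.086], 0.4],
    [[0, 0, 0], [-0.003, 0, 0.086], 0.4]
  ]
}}

```text
clock: 16.05
tool_pos: [546.0, 228.9, 149.8]
ee_rot: [[0.224, 0.975, -0.0], [0.975, -0.224, 0.0], [0.0, -0.0, -1.0]]
ft_force: [0.4, 0.2, -1.5]
gripper_width: 0.467
grasp_force: 60.7
```

Request:
{"fn": "play_rows", "kwargs": {
  "moves": [
    [[0, 0, 0], [0, 0, 0.001], 0.4],
    [[0, 0, 0], [0, 0, 0.002], 0.4],
    [[0, 0, 0], [0, 0, 0.003], 0.4],
    [[0, 0, 0], [0, 0, 0.003], 0.4]
  ]
}}

```text
clock: 16.45
tool_pos: [546.1, 228.9, 146.9]
ee_rot: [[0.224, 0.975, 0.0], [0.975, -0.224, 0.0], [0.0, 0.0, -1.0]]
ft_force: [-0.4, 0.0, -1.0]
gripper_width: 0.467
grasp_force: 60.9
```

Request:
{"fn": "play_rows", "kwargs": {
  "moves": [
    [[0, 0, 0], [0, 0, 0.001], 0.4],
    [[0, 0, 0], [0, 0, 0.001], 0.4]
  ]
}}

```text
clock: 16.65
tool_pos: [546.2, 229.0, 146.9]
ee_rot: [[0.224, 0.975, 0.001], [0.975, -0.224, 0.0], [0.0, 0.001, -1.0]]
ft_force: [-2.6, -1.2, 6.7]
gripper_width: 0.47
grasp_force: 61.5
```

Contact. Release and rise.

Request:
{"fn": "play_rows", "kwargs": {
  "moves": [
    [[0, 0, 0], [0, 0, 0], 0.6],
    [[0, 0, 0], [0, 0, 0], 0.8],
    [[0, 0, 0], [0, 0, 0], 1],
    [[0, 0, 0], [0, 0, 0], 1],
    [[0, 0, 0], [0, 0, -0.015], 1],
    [[0, 0, 0], [0, 0, -0.04], 1],
    [[0, 0, 0], [0, 0, -0.08], 1],
    [[0, 0, 0], [0, 0, -0.1], 1],
    [[0, 0, 0], [0, 0, -0.1], 1],
    [[0, 0, 0], [0, 0, -0.1], 1]
  ]
}}

```text
clock: 17.65
tool_pos: [546.1, 228.9, 246.8]
ee_rot: [[0.224, 0.975, 0.002], [0.975, -0.224, 0.0], [0.001, 0.001, -1.0]]
ft_force: [-0.2, 0.4, 0.0]
gripper_width: 0.999
grasp_force: 0.0
```

```bash
python3 -c "
from h import *
go(501,20,180,74)
a=capture('scene');b=capture('top')
print([[(round(d['p'],2),np.round(d['centre'])) for d in pinpoint(c,t)] for c in (a,b) for t in ('tin_center','jar_center','wide_stand_floor')])
T=lambda p:tin_lines(p,102)
for c in ([a],[b],[a,b]): print(fit(c,T,(501,20,-16)))
cv2.imwrite('pics/k.png',np.vstack([np.hstack([rect(b,500,20,102,60,3)[:300],rect(b,501,-238,86,60,3)[:300]]), np.hstack([cv2.resize(a['color'][140:240,90:210],(360,300)),cv2.resize(a['color'][130:230,280:400],(360,300))])]))
"
```

```text
turn z -86.9 shift [-0.2138, 0.0028, 0.0127] cur yaw -12.9 q7 -52 tilt [0.1 0. ]
[[(0.73, array([500.,  17.,  61.])), (0.3, array([714.,  63.,   3.]))], [(0.93, array([546., 234.,  58.])), (0.8, array([ 388., -158.,   72.])), (0.54, array([ 475., -343.,   37.])), (0.25, array([ 501., -241.,    7.]))], [(0.56, array([ 500., -237.,    6.]))], [(0.6, array([502.,  23.,  57.]))], [(0.71, array([549., 232.,   7.])), (0.7, array([ 474., -345.,   39.])), (0.6, array([ 394., -157.,   74.]))], [(0.83, array([ 508., -237.,    4.])), (0.2, array([546., 230.,   8.]))]]
(array([497.4,  21.7, -12.6]), np.float64(-0.6888648271560669))
(array([500.5,  19.5, -13.8]), np.float64(-0.7878400683403015))
(array([499.7,  20.5, -12.9]), np.float64(-1.4215441942214966))
```

View pics/k.png

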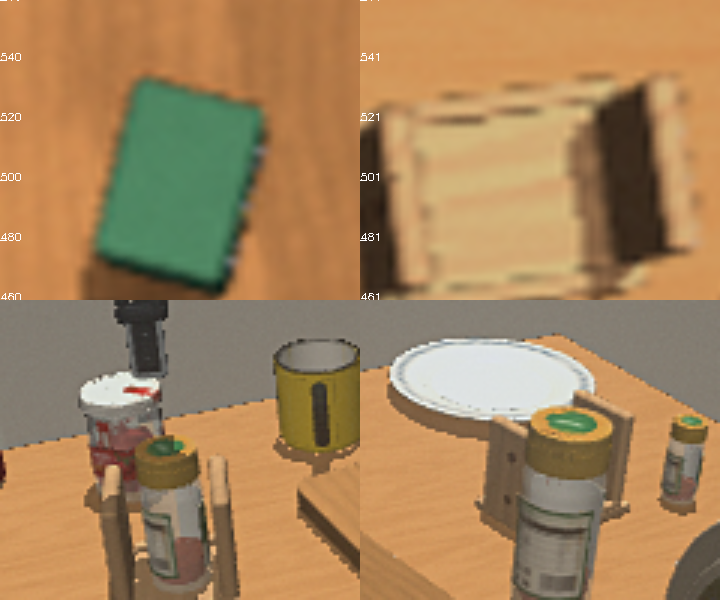

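Request:
{"fn": "play_rows", "kwargs": {
  "moves": [
    [[0, 0, -8], [-0.02, 0, 0], 1],
    [[0, 0, -16], [-0.05, 0.001, 0], 1],
    [[0, 0, -24], [-0.08, 0.001, 0], 1],
    [[0, 0, -32], [-0.11, 0.002, 0], 1],
    [[0, 0, -40], [-0.14, 0.002, 0], 1],
    [[0, 0, -48], [-0.17, 0.002, 0.01], 1],
    [[0, 0, -56], [-0.2, 0.003, 0.013], 1],
    [[0, 0, -64], [-0.214, 0.003, 0.013], 1],
    [[0, 0, -72], [-0.214, 0.003, 0.013], 1],
    [[0, 0, -80], [-0.214, 0.003, 0.013], 1]
  ]
}}

```text
clock: 19.05
tool_pos: [500.8, 18.7, 232.6]
ee_rot: [[-0.922, 0.386, -0.0], [0.386, 0.922, -0.0], [0.0, -0.0, -1.0]]
ft_force: [0.0, 0.1, -0.2]
gripper_width: 0.997
grasp_force: 0.0
```

Request:
{"fn": "play_rows", "kwargs": {
  "moves": [
    [[0, 0, -8], [0, 0, 0], 1],
    [[0, 0, -8], [0, 0, 0], 1],
    [[0, 0, -8], [0, 0, 0], 1]
  ]
}}

```text
clock: 19.35
tool_pos: [500.9, 19.6, 232.7]
ee_rot: [[-0.965, 0.262, -0.0], [0.262, 0.965, 0.0], [0.0, 0.0, -1.0]]
ft_force: [0.7, -0.7, 0.6]
gripper_width: 1.001
grasp_force: 0.0
```

```bash
python3 -c "
from h import *
go(501,20,75,75)"
```

```text
turn z -0.2 shift [0.0, 0.0004, 0.1038] cur yaw 74.8 q7 56 tilt [-0.  0.]
```

Request:
{"fn": "play_rows", "kwargs": {
  "moves": [
    [[0, 0, 0], [0, 0, 0.03], 1],
    [[0, 0, 0], [0, 0, 0.06], 1],
    [[0, 0, 0], [0, 0, 0.08], 1],
    [[0, 0, 0], [0, 0, 0.095], 1],
    [[0, 0, 0], [0, 0, 0.104], 1],
    [[0, 0, 0], [0, 0, 0.104], 1],
    [[0, 0, 0], [0, 0, 0.104], 0.6],
    [[0, 0, 0], [0, 0, 0.104], 0.45],
    [[0, 0, 0], [0, 0, 0.104], 0.45],
    [[0, 0, 0], [0, 0, 0.104], 0.45]
  ]
}}

```text
clock: 20.35
tool_pos: [501.7, 19.7, 129.8]
ee_rot: [[-0.966, 0.258, 0.002], [0.258, 0.966, -0.0], [-0.002, 0.0, -1.0]]
ft_force: [-0.5, 0.4, 5.4]
gripper_width: 0.535
grasp_force: 61.9
```

Request:
{"fn": "play_rows", "kwargs": {
  "moves": [
    [[0, 0, 0], [0, 0, 0], 0.45],
    [[0, 0, 0], [0, 0, -0.01], 0.45],
    [[0, 0, 0], [0, 0, -0.03], 0.45],
    [[0, 0, 0], [0, 0, -0.06], 0.45],
    [[0, 0, 0], [0, 0, -0.09], 0.45],
    [[0, 0, 0], [0, 0, -0.11], 0.45],
    [[0, 0, 0], [0, 0, -0.11], 0.45],
    [[0, 0, 0], [0, 0, -0.11], 0.45]
  ]
}}

```text
clock: 21.15
tool_pos: [500.8, 19.4, 238.7]
ee_rot: [[-0.966, 0.258, 0.0], [0.258, 0.966, -0.001], [-0.0, -0.0, -1.0]]
ft_force: [-0.5, 0.2, -3.2]
gripper_width: 0.535
grasp_force: 61.6
```

```bash
python3 -c "
from h import *
go(501.5,-237.5,185,5.5)"
```

```text
turn z 69.5 shift [-0.067, -0.248, -0.0001] cur yaw 75.0 q7 56 tilt [ 0. -0.]
```

Request:
{"fn": "play_rows", "kwargs": {
  "moves": [
    [[0, 0, 8], [-0.006, -0.02, 0], 0.45],
    [[0, 0, 16], [-0.014, -0.05, 0], 0.45],
    [[0, 0, 24], [-0.022, -0.08, 0], 0.45],
    [[0, 0, 32], [-0.03, -0.11, 0], 0.45],
    [[0, 0, 40], [-0.038, -0.14, 0], 0.45],
    [[0, 0, 48], [-0.046, -0.17, 0], 0.45],
    [[0, 0, 56], [-0.054, -0.2, 0], 0.45],
    [[0, 0, 64], [-0.062, -0.23, 0], 0.45],
    [[0, 0, 69.5], [-0.067, -0.248, 0], 0.45],
    [[0, 0, 69.5], [-0.067, -0.248, 0], 0.45]
  ]
}}

```text
clock: 22.15
tool_pos: [500.2, -240.9, 236.5]
ee_rot: [[-0.089, 0.996, -0.003], [0.996, 0.089, 0.001], [0.001, -0.003, -1.0]]
ft_force: [-0.2, -0.8, -2.0]
gripper_width: 0.531
grasp_force: 61.7
```

Request:
{"fn": "play_rows", "kwargs": {
  "moves": [
    [[0, 0, 0], [0, 0, 0.01], 0.45],
    [[0, 0, 0], [0, 0, 0.02], 0.45],
    [[0, 0, 0], [0, 0, 0.03], 0.45],
    [[0, 0, 0], [0, 0, 0.03], 0.45],
    [[0, 0, 0], [0, 0, 0.03], 0.45]
  ]
}}

```text
clock: 22.65
tool_pos: [501.7, -236.7, 208.3]
ee_rot: [[-0.098, 0.995, -0.001], [0.995, 0.098, 0.001], [0.001, -0.001, -1.0]]
ft_force: [0.1, -0.3, -1.4]
gripper_width: 0.53
grasp_force: 61.7
```

```bash
python3 -c "
from h import *
go(501.5,-237.5,62,5.5)
a=capture('scene');b=capture('top')
print([[(round(d['p'],2),np.round(d['centre'])) for d in pinpoint(c,t)] for c in (a,b) for t in ('tin_center','wide_stand_floor')])
cv2.imwrite('pics/l.png',np.hstack([rect(b,501,-238,86,60,3),cv2.resize(a['color'][110:230,270:390],(360,360))]))
"
```

```text
turn z 0.1 shift [-0.0008, -0.0002, 0.0924] cur yaw 5.6 q7 17 tilt [-0.  0.]
[[(0.66, array([ 500., -238.,  139.]))], [(0.57, array([ 501., -241.,    9.]))], [(0.69, array([ 506., -233.,  140.]))], [(0.73, array([ 502., -236.,    5.]))]]
```

View pics/l.png

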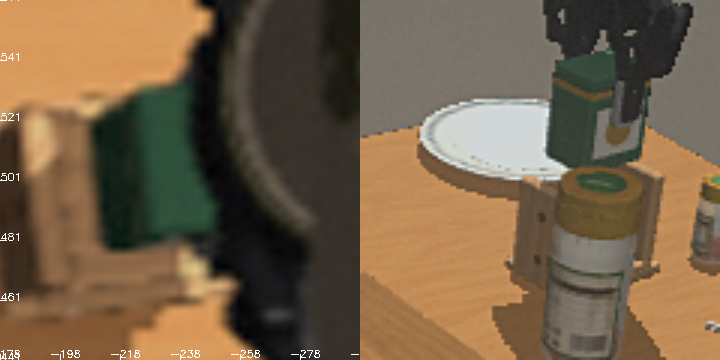

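Request:
{"fn": "play_rows", "kwargs": {
  "moves": [
    [[0, 0, 0], [-0.001, 0, 0.01], 0.45],
    [[0, 0, 0], [-0.001, 0, 0.015], 0.45],
    [[0, 0, 0], [-0.001, 0, 0.02], 0.45],
    [[0, 0, 0], [-0.001, 0, 0.025], 0.45],
    [[0, 0, 0], [-0.001, 0, 0.03], 0.45],
    [[0, 0, 0], [-0.001, 0, 0.03], 0.45]
  ]
}}

```text
clock: 23.55
tool_pos: [501.5, -238.2, 177.8]
ee_rot: [[-0.097, 0.995, -0.001], [0.995, 0.097, 0.001], [0.001, -0.001, -1.0]]
ft_force: [-0.2, 0.6, -1.3]
gripper_width: 0.532
grasp_force: 61.7
```

Request:
{"fn": "play_rows", "kwargs": {
  "moves": [
    [[0, 0, 0], [0, 0, 0.01], 0.45],
    [[0, 0, 0], [0, 0, 0.02], 0.45],
    [[0, 0, 0], [0, 0, 0.03], 0.45],
    [[0, 0, 0], [0, 0, 0.04], 0.45],
    [[0, 0, 0], [0, 0, 0.05], 0.45],
    [[0, 0, 0], [0, 0, 0.05], 0.45],
    [[0, 0, 0], [0, 0, 0.05], 0.45]
  ]
}}

```text
clock: 24.25
tool_pos: [501.8, -238.2, 128.5]
ee_rot: [[-0.097, 0.995, -0.0], [0.995, 0.097, 0.001], [0.001, -0.0, -1.0]]
ft_force: [0.5, 0.5, -1.3]
gripper_width: 0.534
grasp_force: 61.7
```

Request:
{"fn": "play_rows", "kwargs": {
  "moves": [
    [[0, 0, 0], [0, 0, 0.003], 0.45],
    [[0, 0, 0], [0, 0, 0.006], 0.45],
    [[0, 0, 0], [0, 0, 0.009], 0.45],
    [[0, 0, 0], [0, 0, 0.01], 0.45],
    [[0, 0, 0], [0, 0, 0.01], 0.45]
  ]
}}

```text
clock: 24.75
tool_pos: [501.8, -238.3, 118.6]
ee_rot: [[-0.097, 0.995, -0.0], [0.995, 0.097, 0.0], [0.0, -0.0, -1.0]]
ft_force: [-0.4, 0.3, -0.8]
gripper_width: 0.532
grasp_force: 61.7
```

Bottom is now about 3 mm above the floor and past the lips' tops, with no contact.

Request:
{"fn": "play_rows", "kwargs": {
  "moves": [
    [[0, 0, 0], [0, 0, 0.001], 0.45],
    [[0, 0, 0], [0, 0, 0.002], 0.45],
    [[0, 0, 0], [0, 0, 0.003], 0.45],
    [[0, 0, 0], [0, 0, 0.003], 0.45]
  ]
}}

```text
clock: 25.15
tool_pos: [501.9, -238.3, 115.8]
ee_rot: [[-0.097, 0.995, 0.0], [0.995, 0.097, -0.0], [-0.0, 0.0, -1.0]]
ft_force: [0.1, 0.2, -2.5]
gripper_width: 0.53
grasp_force: 61.6
```

Request:
{"fn": "play_rows", "kwargs": {
  "moves": [
    [[0, 0, 0], [0, 0, 0.001], 0.45],
    [[0, 0, 0], [0, 0, 0.001], 0.45],
    [[0, 0, 0], [0, 0, 0.001], 0.45]
  ]
}}

```text
clock: 25.45
tool_pos: [502.0, -238.2, 115.7]
ee_rot: [[-0.097, 0.995, 0.0], [0.995, 0.097, -0.001], [-0.001, 0.0, -1.0]]
ft_force: [-3.4, 1.4, 8.5]
gripper_width: 0.53
grasp_force: 62.6
```

Request:
{"fn": "play_rows", "kwargs": {
  "moves": [
    [[0, 0, 0], [0, 0, 0], 0.7],
    [[0, 0, 0], [0, 0, 0], 1],
    [[0, 0, 0], [0, 0, 0], 1],
    [[0, 0, 0], [0, 0, 0], 1],
    [[0, 0, 0], [0, 0, -0.015], 1],
    [[0, 0, 0], [0, 0, -0.04], 1],
    [[0, 0, 0], [0, 0, -0.08], 1],
    [[0, 0, 0], [0, 0, -0.12], 1],
    [[0, 0, 0], [0, 0, -0.15], 1],
    [[0, 0, 0], [0, 0, -0.15], 1]
  ]
}}

```text
clock: 26.45
tool_pos: [503.9, -238.5, 270.9]
ee_rot: [[-0.097, 0.995, 0.008], [0.995, 0.097, -0.004], [-0.005, 0.008, -1.0]]
ft_force: [0.8, 0.4, -0.6]
gripper_width: 1.0
grasp_force: 0.0
```

Request:
{"fn": "play_rows", "kwargs": {
  "moves": [
    [[0, 0, 0], [0.03, 0, 0], 1],
    [[0, 0, 0], [0.07, 0, 0], 1],
    [[0, 0, 0], [0.11, 0, 0], 1],
    [[0, 0, 0], [0.15, 0, 0], 1],
    [[0, 0, 0], [0.18, 0, 0], 1],
    [[0, 0, 0], [0.18, 0, 0], 1],
    [[0, 0, 0], [0.18, 0, 0], 1]
  ]
}}

```text
clock: 27.15
tool_pos: [484.3, -58.7, 265.1]
ee_rot: [[-0.099, 0.995, 0.0], [0.995, 0.099, -0.001], [-0.001, 0.0, -1.0]]
ft_force: [0.1, -0.9, -0.0]
gripper_width: 0.998
grasp_force: 0.0
```

```bash
python3 -c "
from h import *
a=capture('scene');b=capture('top')
print([[(round(d['p'],2),np.round(d['centre'])) for d in pinpoint(c,t)] for c in (a,b) for t in ('tin_center','jar_center','wide_stand_floor','narrow_stand_floor')])
print(fit([b],lambda p:tin_lines(p,88),(502,-238,95.5)))
cv2.imwrite('pics/m.png',np.hstack([rect(b,501,-238,86,60,3),cv2.resize(a['color'][110:230,270:390],(360,360))]))
"
```

```text
[[(0.51, array([ 497., -244.,   43.]))], [(0.95, array([ 391., -156.,   74.])), (0.92, array([ 474., -342.,   36.])), (0.89, array([545., 231.,  57.]))], [(0.59, array([ 501., -241.,    8.]))], [(0.72, array([494.,  21.,  24.])), (0.55, array([545., 230.,   8.]))], [(0.96, array([ 506., -236.,   45.]))], [(0.77, array([549., 229.,  58.])), (0.74, array([ 478., -340.,   39.])), (0.54, array([716.,  68.,   4.]))], [(0.6, array([ 506., -236.,    4.]))], [(0.82, array([546., 232.,  10.]))]]
(array([ 502.2, -236.5,   96.2]), np.float64(-0.8287169337272644))
```

View pics/m.png

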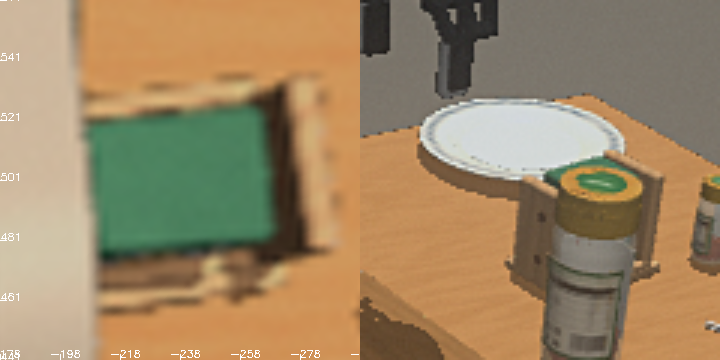

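```bash
python3 -c "
from rig import *
print(sign_off())"
```

```text
the job is handed in; nothing more can be done
None
```

The swap is done and handed in at about 27 s: the jar stands in the narrow stand and the tin in the wide stand, broad face to the front. Both looked upright and released in the last pictures, but the sign-off call returned no verdict.

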